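# Switch off the fume extractor: find the latched speed key and release it

## Task

The soldering bench's fume extractor was left on: one of its four identical speed keys is latched down. With closed fingertips tap the keys lightly, one after another from the robot's left end of the row to the right end (do all four, without pushing any in), to feel which is latched; then press that one all the way in, let go so that it pops up, and leave the other keys and the things around where they are.

Things in the scene. Friction and masses are not known exactly. Their poses are not given: they have to be found in the camera images.
- extractor: Benchtop fume extractor: fixed flat grey metal box, 200 (its x) by 250 (its y) by 60 mm high, intake grille on the rear of its top, a row of four black keys along the front of its top, nearer the robot. Origin: centre of the underside, on the table; x to the rear (away from the robot), y along the key row to the robot's left, z up. Keys at x = -60, y = +72, +24, -24, -72 mm.
- row_up (a point): Middle of the key row at the up height (75 mm above the table), fixed to the extractor. A key that is up starts to give at 2 N, needs 3.2 N at 4 mm and 5 N at its full travel of 10 mm straight down, and springs back when let go (it does not latch).
- row_latched (a point): Middle of the row at the top height of a latched key (71 mm above the table). The latched key does not move under a light touch, starts to give at about 3 N and needs up to about 6 N; pushed at least 8 mm below the up height (full travel 10 mm) and let go, it is released and springs up level with the others.
- key1: Speed key, first of the row, at the robot's left end (y = +72 mm on the extractor): plain black cap 36 mm long by 26 mm wide (width along the row), 48 mm from the next. Origin: centre of the cap's top face, moving with the key; z up. Up: 75 mm above the table, 15 mm proud of the extractor's top. Latched down: 4 mm lower. Keys are identical; which one is latched varies.
- key2: Speed key, second from the robot's left (y = +24 mm on the extractor): plain black cap 36 mm long by 26 mm wide (width along the row), 48 mm from the next. Origin: centre of the cap's top face, moving with the key; z up. Up: 75 mm above the table, 15 mm proud of the extractor's top. Latched down: 4 mm lower. Keys are identical; which one is latched varies.
- key3: Speed key, third from the robot's left (y = -24 mm on the extractor): plain black cap 36 mm long by 26 mm wide (width along the row), 48 mm from the next. Origin: centre of the cap's top face, moving with the key; z up. Up: 75 mm above the table, 15 mm proud of the extractor's top. Latched down: 4 mm lower. Keys are identical; which one is latched varies.
- key4: Speed key, last of the row, at the robot's right end (y = -72 mm on the extractor): plain black cap 36 mm long by 26 mm wide (width along the row), 48 mm from the next. Origin: centre of the cap's top face, moving with the key; z up. Up: 75 mm above the table, 15 mm proud of the extractor's top. Latched down: 4 mm lower. Keys are identical; which one is latched varies.
- hammer_grip (a point): Hammer lying on the table to the robot's left, handle towards the robot; point in the middle of the grip. Bystander, leave alone.
- reel_mid (a point): Reel of solder, upright metal spool 60 mm across and 46 mm high, on the table to the robot's right; point at its centre. Bystander, leave alone.
- stand_mid (a point): Helping-hands stand with two clip arms, 70 by 145 mm and 110 mm high, on the table to the robot's right; point on its post, 40 mm above the table. Bystander, leave alone.
- strip_mid (a point): Wooden strip 30 by 150 by 10 mm lying along y on the extractor's grille, about 90 to 110 mm behind the key row, its top 72 mm above the table, lower than the keys; point at its centre. Bystander, leave alone.

How it is judged:
By the outcome, as a careful person would: the job done as asked, in the order asked, and still so for the second after the job is handed in, with the robot touching nothing.
It also fails if it takes over 51 s, if anything falls off the work surface, if the arm or the gripper's body presses on something with over 40 N, if the wrist force passes 120 N, or if a joint passes its speed limit or range.

## Robot

A 6-joint arm with a two-finger parallel gripper is mounted at the origin on the work surface. World frame = base frame: x ahead of the robot, y to its left, z up, the work surface at z = 0. Lengths are in m, angles in rad, forces in N, time in s.
With the tool pointing down it reaches from about 0.35 to 0.85 m from the base axis. Payload 8.1 kg.
Tool frame: the origin (TCP) lies at the centre of the arm's flange, where the gripper is bolted on; the fingertips stand 186 mm ahead of it and the grasp point (between the pads) lies 167 mm ahead of it; z points along the fingers, y is the direction in which the jaws open and shut (so a half turn about z gives the same grasp; the last joint's range is limited). The gripper opens to 93 mm and grips with 3 to 60 N. Pads are 15 mm wide; open, the fingers measure 128 mm over their backs; the gripper's body (75 mm by 188 mm) begins 65 mm behind the grasp point.
Start: joints at [-1.348, 0.13, 1.488, -0, 1.523, -0.085], TCP at [0.182, -0.572, 0.405] pointing down, gripper open.
Joint ranges: [-2.96, 2.96], [-0.89, 2.26], [0.02, 2.5], [-1.34, 4.48], [0, 2.73], [-2.66, 2.66]. Speed limits (rad/s): [2.39, 2.39, 2.79, 3.14, 3.14, 3.14].

## Interface

Orientations are given as a rotation vector (axis times angle).
In Python, from plant import robot, viewer, order gives the robot as it stands.
- The arm moves only by the tool apply_moves, never from a script. Its argument "deltas" is a list of rows, each a list of 3 entries, a list of its own where there are three numbers: the finger opening in mm, from 0 to 93, then the shift along the tool's x, y, z in mm, then the turn about the tool's z in rad. In form: [[grip, [dx, dy, dz], yaw], ...]. A call has 1 to 5 rows; each row shifts and turns the commanded pose from where the row before left it, along the tool's axes as they then stand; what a row does not reach is not made up. A row lasts 1/8 s, in which the tool goes at most 62.5 mm and 10.7 degrees, less where a joint would pass 70% of its speed; a pose out of reach is approached as far as the arm can. A call is refused whole if a number of a shift passes 62.5 or a number of a turn 0.188, either way. A call with a gripper value outside its range is refused whole. The fingers move at their own pace and stop on an object; "grip_force" is the grip in N (left out, the last holds). Time passes only in rows, so rows that do not move let the fingers close. It gives the time, the measured TCP pose, the force and the opening at its end, in the units of the state.
- robot.read_state(): the state, without advancing time (a new reading comes with each control period).
- viewer.read_camera(name): name is "side" or "top" or "wrist"; returns the picture (400x640x3 uint8, blue, green, red); there is no depth.
- viewer.get_calibration(name): a dict with "fx", "fy", "cx", "cy" (pixels), "R" (3x3) and "t" (3): a world point X has camera coordinates R X + t. Camera axes: x right, y down, z forward; pixel columns grow to the right and rows downward; lengths in m; the calibration is good to about 2 mm. A picture is of the moment at which its call begins: read the wrist's pose just before it. get_calibration takes no time and is no camera call; for the wrist camera it gives the pose at the moment of the call.
- order.close_job(): hands the job in, once; it reports no verdict.
The state is a dict: "t": time; "q": joint angles; "dq": joint speeds; "joint_torque": joint torques, N m; "tool_pos": TCP position; "orientation": TCP orientation; "force": force on the tool from outside, world axes, zero at the start; "wrist_torque": the same for the moment, N m; "opening": finger opening in m.
Only numpy, scipy, OpenCV 4.12 (cv2) and the standard library are available. Lean on these libraries where they do the work, as an engineer would, in place of code of your own. Each camera call takes 0.05 s, during which the arm holds its last target. There are 200 camera calls.

## Working session

There is one attempt and no reset: what is moved stays moved. The work goes in short steps, Python scripts to look and compute and a tool call to move; the robot and the scene stay as the last step left them, time stands still between calls to the robot, and variables do not carry over. Pictures are saved under pics/ and viewed, about 8 in all and at most 12, crops included, and the job is handed in when it is done.

Besides the shell and the picture viewer there is one more tool, called after "Call:" by a JSON object that holds its "method" and its "body". apply_moves: Moves the arm, as the interface text tells. Its arguments: {"type":"object","properties":{"deltas":{"type":"array"},"grip_force":{"type":"number"}},"required":["deltas"]}

```bash
mkdir -p pics; python3 - <<'E'
from plant import robot, viewer, order
import cv2
s=robot.read_state();print({k:s[k] for k in('t','tool_pos','orientation','force','opening')})
for n in("top","side"):
    c=viewer.get_calibration(n);print(n,c)
    cv2.imwrite(f"pics/{n}0.png",viewer.read_camera(n))
E
```

```text
{'t': 0.0, 'tool_pos': array([ 0.18173364, -0.57158706,  0.40371282]), 'orientation': array([-3.10270206e+00, -4.81241686e-01,  2.07622469e-04]), 'force': array([ 0.33038806, -0.24570311, -0.10243842]), 'opening': 0.09313657152962909}
top {'fx': 508.7904285574302, 'fy': 508.7904285574302, 'cx': 324.3069713464903, 'cy': 198.8726490180832, 'R': array([[ 0.03493371, -0.99936961, -0.00632682],
       [-0.97371915, -0.03261008, -0.22540541],
       [ 0.225057  ,  0.01403479, -0.97424451]]), 't': array([0.02250992, 0.54911173, 1.3198953 ])}
side {'fx': 419.74922445264986, 'fy': 419.74922445264986, 'cx': 321.141987799131, 'cy': 198.7883499970399, 'R': array([[-0.85787646, -0.513813  ,  0.0066471 ],
       [-0.38502974,  0.63418227, -0.67049605],
       [ 0.34029411, -0.5777621 , -0.74188333]]), 't': array([0.46379012, 0.22221063, 1.10247101])}
```

View pics/top0.png

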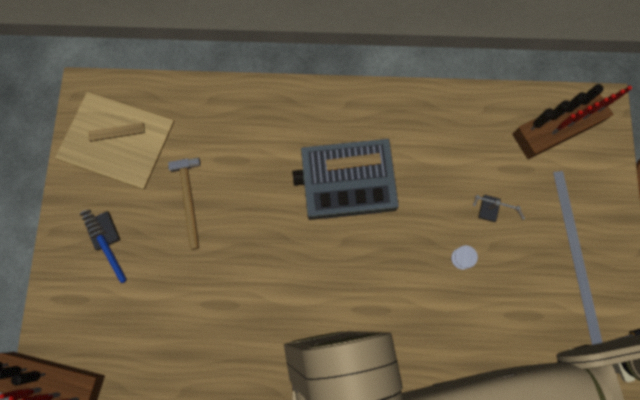

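View pics/side0.png

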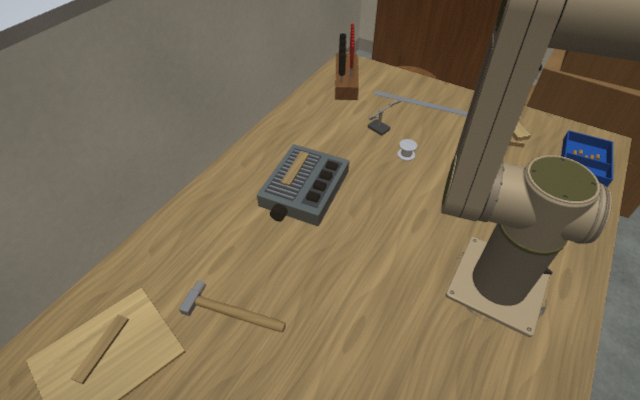

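Top view: the extractor is at about (350,178), with keys at about (325,200), (341,198), (360,197) and (378,195). The hammer is on the left, and the reel (464,257) and stand (489,208) are on the right. The side view agrees.

```bash
cat > h.py <<'E'
import numpy as np, cv2
from plant import robot, viewer, order
def cast(c,px,z):
    R,t=np.array(c['R']),np.array(c['t'])
    d=R.T@np.array([(px[0]-c['cx'])/c['fx'],(px[1]-c['cy'])/c['fy'],1]); o=-R.T@t
    return o+d*(z-o[2])/d[2]
def blobs(im,th,box,amin):
    g=im.max(axis=2); m=np.zeros_like(g); x0,y0,x1,y1=box
    m[y0:y1,x0:x1]=(g[y0:y1,x0:x1]<th)*255
    n,_,st,ce=cv2.connectedComponentsWithStats(m)
    return [(ce[i],st[i]) for i in range(1,n) if st[i][4]>=amin]
E
python3 - <<'E'
from h import *
im=cv2.imread('pics/top0.png');c=viewer.get_calibration('top')
print(im.max(axis=2)[198,310:395])
for th in(30,40,50):
    print(th)
    for ce,st in blobs(im,th,(305,180,395,214),20): print(ce.round(1),st,cast(c,ce,.075).round(4))
cv2.imwrite('pics/crop.png',cv2.resize(im[130:230,280:410],None,fx=6,fy=6,interpolation=cv2.INTER_CUBIC))
# corners of box top from grey-blue contour
E
```

```text
[82 81 84 75 62 57 56 52 53 42 36 31 30 30 31 29 27 27 26 30 37 48 52 53
 50 50 49 45 32 27 27 27 27 26 27 31 30 33 42 49 56 53 50 50 49 41 31 31
 26 30 27 26 25 28 31 33 41 48 51 50 54 53 49 41 29 30 29 27 26 29 25 31
 29 38 49 49 52 54 55 68 80 84 87 86 86]
30
[377.7 194.5] [374 189   9  12  74] [ 0.5621 -0.1024  0.075 ]
[360.2 196.4] [356 191  10  12  82] [ 0.5553 -0.0554  0.075 ]
[343.  197.6] [339 192   9  13  70] [ 0.5504 -0.0091  0.075 ]
[325.4 199.9] [321 194   9  13  52] [0.5423 0.0379 0.075 ]
40
[360.2 196.1] [355 189  12  15 141] [ 0.5562 -0.0554  0.075 ]
[377.7 194.5] [373 188  11  15 135] [ 0.5621 -0.1025  0.075 ]
[342.7 198.1] [338 191  11  15 139] [ 0.5491 -0.0084  0.075 ]
[325.1 199.5] [320 193  11  14 139] [0.5434 0.0389 0.075 ]
50
[377.8 194.4] [371 187  15  16 187] [ 0.5624 -0.1027  0.075 ]
[360.2 196.2] [354 189  14  16 191] [ 0.5559 -0.0552  0.075 ]
[342.7 198. ] [335 191  17  15 189] [ 0.5492 -0.0084  0.075 ]
[325.2 199.8] [318 192  16  17 190] [0.5428 0.0386 0.075 ]
[370.8 211.2] [346 208  49   6  79] [ 0.5155 -0.0844  0.075 ]
```

View pics/crop.png

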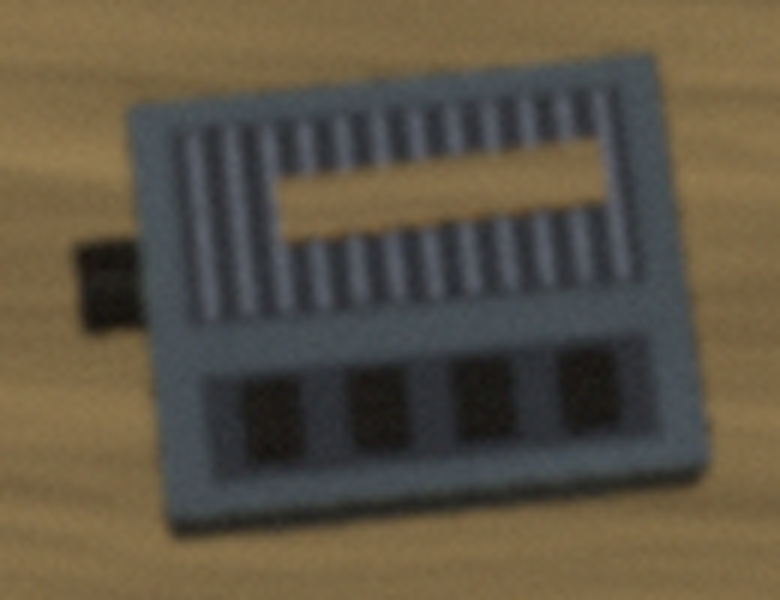

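The crop shows four black caps. Their 142.7 mm span matches the nominal 144 mm, and the row yaw is about 0.133 rad. I'll close the fingers, align the tool and travel high to key 1 at (0.543, 0.039).

Call:
{"method": "apply_moves", "body": {"deltas": [[0,[0,0,0],0.175],[0,[29,-37,0],0],[0,[29,-37,0],0],[0,[29,-37,0],0],[0,[29,-37,0],0]], "grip_force": 20}}

```text
t: 0.72
tool_pos: [0.2777, -0.4083, 0.4043]
orientation: [-3.134, -0.208, 0.0]
force: [1.2, -0.3, 1.0]
opening: 0.0476
```

Call:
{"method": "apply_moves", "body": {"deltas": [[0,[29,-37,0],0],[0,[29,-37,0],0],[0,[29,-37,0],0],[0,[29,-37,0],0],[0,[29,-37,0],0]]}}

```text
t: 1.35
tool_pos: [0.3968, -0.2057, 0.4044]
orientation: [-3.134, -0.208, 0.0]
force: [-0.0, -0.9, -0.8]
opening: 0.001
```

Call:
{"method": "apply_moves", "body": {"deltas": [[0,[29,-37,0],0],[0,[29,-37,0],0],[0,[29,-37,0],0],[0,[29,-37,0],0],[0,[0,0,0],0]]}}

```text
t: 1.98
tool_pos: [0.4925, -0.0426, 0.4042]
orientation: [-3.133, -0.215, 0.001]
force: [-0.8, 1.1, 0.1]
opening: 0.0004
```

Call:
{"method": "apply_moves", "body": {"deltas": [[0,[30,-37,0],0],[0,[31,-37,0],0],[0,[0,0,40],0],[0,[0,0,0],0],[0,[0,0,0],0]]}}

```text
t: 2.6
tool_pos: [0.5423, 0.0354, 0.3655]
orientation: [3.135, 0.207, -0.0]
force: [-0.0, -0.8, 1.2]
opening: 0.0005
```

```bash
python3 - <<'E'
from h import *
s=robot.read_state();c=viewer.get_calibration('wrist');im=viewer.read_camera('wrist')
cv2.imwrite('pics/w1.png',im)
print(s['t'],s['tool_pos'],s['force'],s['opening'])
for th in(30,40):
    for ce,st in blobs(im,th,(0,0,640,400),300): print(th,ce.round(1),st,cast(c,ce,.075).round(4))
E
```

```text
2.6 [0.54230842 0.03544727 0.36548578] [-0.01655608 -0.78664857  1.16357704] 0.0005305746722408678
40 [359.4 311.4] [329 293  79  27 857] [ 0.4426 -0.0133  0.075 ]
40 [273.2 311.4] [ 216  297   96   23 1114] [0.4324 0.0633 0.075 ]
```

View pics/w1.png

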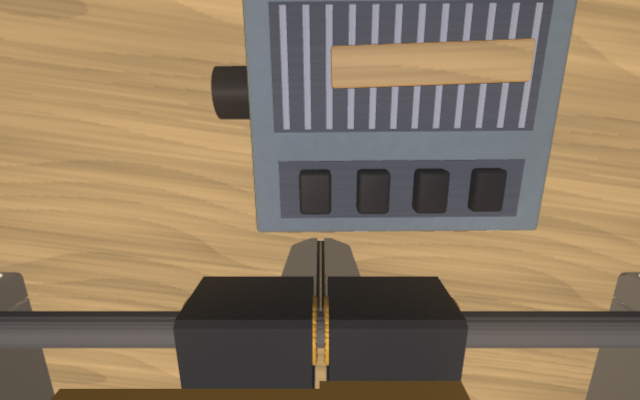

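The wrist view shows keys at about (316,191), (373,191), (431,191) and (487,189), with the closed fingertips at about (320,242). Next I'll measure the key positions from it.

```bash
python3 - <<'E'
from h import *
c=viewer.get_calibration('wrist');im=cv2.imread('pics/w1.png')
print(im.max(axis=2)[190,290:345], im.max(axis=2)[160:222:2,316])
for th in(45,52,58):
    for ce,st in blobs(im,th,(282,162,518,216),300): print(th,ce.round(1),st,cast(c,ce,.075).round(4))
s=robot.read_state();print(s['tool_pos'],np.array(c['R'])@(s['tool_pos']-[0,0,.186])+c['t'])
E
```

```text
[96 96 96 95 96 95 96 97 91 72 53 62 66 68 70 68 67 67 67 66 65 66 67 65
 65 66 64 64 63 64 63 64 64 62 62 62 61 61 54 49 50 75 95 96 95 95 96 96
 95 94 94 94 96 94 95] [126  95  95  95  90  40  42  54  69  67  67  65  65  66  66  64  64  62
  63  64  63  62  61  62  59  61  57  70  97 124 132]
52 [370.  180.8] [357 169  33  43 311] [ 0.5629 -0.0023  0.075 ]
52 [424.8 182.4] [412 169  37  43 426] [ 0.5674 -0.0462  0.075 ]
52 [480.8 182.3] [468 168  38  43 445] [ 0.5734 -0.0908  0.075 ]
58 [374.4 188.5] [356 169  34  45 658] [ 0.557  -0.0069  0.075 ]
58 [431.3 190. ] [ 412  169   37   44 1189] [ 0.5619 -0.0528  0.075 ]
58 [486.5 188.9] [ 468  168   39   43 1446] [ 0.5686 -0.0968  0.075 ]
58 [317.6 186.6] [299 170  32  44 348] [0.5526 0.0388 0.075 ]
[0.54259304 0.03543607 0.36623861] [-1.24060057e-04  2.82581702e-02  1.79890912e-01]
```

```bash
python3 - <<'E'
from h import *
c=viewer.get_calibration('wrist');im=cv2.imread('pics/w1.png')
P=[]
for ce,st in sorted(blobs(im,80,(282,162,518,216),300),key=lambda b:b[0][0]):
    m=[st[0]+st[2]/2-.5,st[1]+st[3]/2-.5];P.append(cast(c,ce,.073)); print(ce.round(1),st,P[-1].round(4),cast(c,m,.073).round(4))
print(np.linalg.norm(P[0]-P[-1]))
E
```

```text
[315.1 191.4] [ 299  169   33   46 1471] [0.5478 0.0402 0.073 ] [0.5478 0.0403 0.073 ]
[372.8 190.9] [ 356  169   35   45 1486] [ 0.5545 -0.0064  0.073 ] [ 0.5544 -0.0066  0.073 ]
[430.3 190.4] [ 412  168   38   46 1596] [ 0.561  -0.0528  0.073 ] [ 0.561 -0.053  0.073]
[486.7 189.3] [ 467  168   40   44 1542] [ 0.5679 -0.0981  0.073 ] [ 0.5678 -0.098   0.073 ]
0.13970244206993368
```

Both views agree within about 5 mm. I take key 1 at (0.5456, 0.0408) and move in to hover with the tips at about 85 mm.

Call:
{"method": "apply_moves", "body": {"deltas": [[0,[4,-5,40],0],[0,[0,0,35],0],[0,[0,0,20],0],[0,[0,0,0],0],[0,[0,0,0],0]]}}

```text
t: 3.28
tool_pos: [0.5465, 0.0414, 0.2719]
orientation: [3.135, 0.207, 0.005]
force: [-0.8, -0.1, -0.0]
opening: 0.0005
```

```bash
cat > smp.py <<'E'
from h import *
import sys
F=[];Z=[]
for i in range(int(sys.argv[1])):
    s=robot.read_state();F.append(s['force']);Z.append(s['tool_pos']);viewer.read_camera('wrist')
print(s['t'],np.mean(F,0).round(2),'Fz',[round(float(f[2]),2) for f in F],'tip',(np.mean(Z,0)-[0,0,.186]).round(4),[round(z[2]-.186,4) for z in Z])
E
python3 smp.py 6
```

```text
3.525 [-0.17  0.03  0.15] Fz [-0.04, 0.01, -0.31, 0.02, 0.78, 0.44] tip [0.5465 0.0416 0.0856] [np.float64(0.0859), np.float64(0.086), np.float64(0.0859), np.float64(0.0856), np.float64(0.0853), np.float64(0.0849)]
```

Call:
{"method": "apply_moves", "body": {"deltas": [[0,[0,0,5],0],[0,[0,0,2],0],[0,[0,0,1],0],[0,[0,0,0],0]]}}

```text
t: 4.08
tool_pos: [0.5457, 0.0418, 0.2616]
orientation: [-3.135, -0.208, 0.001]
force: [1.2, 0.2, -1.2]
opening: 0.0005
```

Call:
{"method": "apply_moves", "body": {"deltas": [[0,[0,0,0.5],0],[0,[0,0,0],0]]}}

```text
t: 4.32
tool_pos: [0.5458, 0.0418, 0.2614]
orientation: [-3.135, -0.208, -0.0]
force: [-0.4, 0.3, 1.1]
opening: 0.0002
```

```bash
python3 smp.py 3
```

```text
4.425 [-0.34 -0.08  1.5 ] Fz [1.06, 2.3, 1.14] tip [0.5458 0.0418 0.0754] [np.float64(0.0754), np.float64(0.0754), np.float64(0.0754)]
```

Call:
{"method": "apply_moves", "body": {"deltas": [[0,[0,0,0.5],0],[0,[0,0,0],0]]}}

```text
t: 4.72
tool_pos: [0.5458, 0.0418, 0.2608]
orientation: [3.135, 0.208, 0.0]
force: [-0.6, 0.0, 2.0]
opening: 0.0005
```

```bash
python3 smp.py 6
```

```text
4.975 [-0.43  0.08  1.96] Fz [1.98, 2.43, 1.32, 2.59, 1.14, 2.29] tip [0.5458 0.0418 0.0748] [np.float64(0.0748), np.float64(0.0748), np.float64(0.0748), np.float64(0.0748), np.float64(0.0748), np.float64(0.0748)]
```

Key 1 resists at tip height 75 mm with about 2 N, so it is up. Next is key 2.

Call:
{"method": "apply_moves", "body": {"deltas": [[0,[0,0,-10],0],[0,[0,24,0],0],[0,[0,24,0],0],[0,[0,0,0],0],[0,[0,0,5],0]]}}

```text
t: 5.65
tool_pos: [0.5523, -0.0055, 0.2662]
orientation: [-3.134, -0.208, -0.001]
force: [0.8, 1.4, -0.2]
opening: 0.0007
```

Call:
{"method": "apply_moves", "body": {"deltas": [[0,[0,0,3],0],[0,[0,0,1.5],0],[0,[0,0,0],0],[0,[0,0,0],0]]}}

```text
t: 6.15
tool_pos: [0.5522, -0.0055, 0.2614]
orientation: [-3.135, -0.209, -0.0]
force: [-1.0, 2.2, 2.4]
opening: 0.0004
```

```bash
python3 smp.py 5
```

```text
6.35 [-0.78  1.15  1.79] Fz [2.44, 1.45, 1.73, 1.24, 2.07] tip [ 0.5522 -0.0057  0.0754] [np.float64(0.0754), np.float64(0.0754), np.float64(0.0754), np.float64(0.0754), np.float64(0.0754)]
```

Key 2 also resists at 75.4 mm with about 1.8 N, so it is up. Next is key 3.

Call:
{"method": "apply_moves", "body": {"deltas": [[0,[0,0,-10],0],[0,[0,24,0],0],[0,[0,24,0],0],[0,[0,0,0],0],[0,[0,0,5],0]]}}

```text
t: 7.02
tool_pos: [0.5587, -0.0531, 0.2668]
orientation: [3.135, 0.208, 0.002]
force: [0.0, -0.3, 0.6]
opening: -0.0001
```

Call:
{"method": "apply_moves", "body": {"deltas": [[0,[0,0,3],0],[0,[0,0,1.5],0],[0,[0,0,0.5],0],[0,[0,0,0],0],[0,[0,0,0],0]]}}

```text
t: 7.65
tool_pos: [0.5586, -0.0533, 0.2614]
orientation: [3.135, 0.209, 0.001]
force: [-0.4, 0.6, 1.4]
opening: 0.0003
```

```bash
python3 smp.py 5
```

```text
7.85 [-0.04  0.89  1.81] Fz [1.45, 2.29, 1.83, 2.29, 1.21] tip [ 0.5586 -0.0533  0.0754] [np.float64(0.0754), np.float64(0.0754), np.float64(0.0754), np.float64(0.0754), np.float64(0.0754)]
```

Key 3 is in contact at 75.4 mm too. I'll lift, shift to key 4 and check the hover force, so that a sensor offset can't pass for contact.

Call:
{"method": "apply_moves", "body": {"deltas": [[0,[0,0,-10],0],[0,[0,24,0],0],[0,[0,24,0],0],[0,[0,0,0],0],[0,[0,0,5],0]]}}

```text
t: 8.52
tool_pos: [0.565, -0.1007, 0.2667]
orientation: [3.135, 0.208, 0.002]
force: [-0.3, 0.6, -0.6]
opening: 0.0002
```

Call:
{"method": "apply_moves", "body": {"deltas": [[0,[0,0,0],0],[0,[0,0,0],0]]}}

```text
t: 8.78
tool_pos: [0.5647, -0.1003, 0.2661]
orientation: [-3.134, -0.21, 0.001]
force: [0.5, 0.3, -0.4]
opening: 0.0007
```

```bash
python3 smp.py 5
```

```text
8.975 [ 0.1  -0.07 -0.18] Fz [-0.42, -0.25, -0.1, 0.36, -0.5] tip [ 0.5648 -0.1005  0.0803] [np.float64(0.0801), np.float64(0.0802), np.float64(0.0803), np.float64(0.0803), np.float64(0.0804)]
```

Call:
{"method": "apply_moves", "body": {"deltas": [[0,[0,0,3],0],[0,[0,0,1.5],0],[0,[0,0,0.5],0],[0,[0,0,0],0],[0,[0,0,0],0]]}}

```text
t: 9.65
tool_pos: [0.5649, -0.101, 0.2613]
orientation: [3.135, 0.208, 0.0]
force: [-0.2, -0.2, 0.7]
opening: 0.0004
```

```bash
python3 smp.py 5
```

```text
9.85 [ 0.08 -0.24  0.09] Fz [0.7, 0.09, 0.53, -0.3, -0.6] tip [ 0.5649 -0.101   0.0753] [np.float64(0.0753), np.float64(0.0753), np.float64(0.0753), np.float64(0.0753), np.float64(0.0753)]
```

There is no contact at 75.3 mm on key 4, so I step further down gently to feel it near 71 mm.

Call:
{"method": "apply_moves", "body": {"deltas": [[0,[0,0,1],0],[0,[0,0,1],0],[0,[0,0,1],0],[0,[0,0,0],0],[0,[0,0,0],0]]}}

```text
t: 10.52
tool_pos: [0.5648, -0.101, 0.2582]
orientation: [-3.135, -0.208, 0.0]
force: [0.3, -0.9, -0.3]
opening: 0.0004
```

Call:
{"method": "apply_moves", "body": {"deltas": [[0,[0,0,0.7],0],[0,[0,0,0],0],[0,[0,0,0],0]]}}

```text
t: 10.9
tool_pos: [0.5648, -0.1009, 0.2575]
orientation: [-3.135, -0.208, -0.0]
force: [-0.8, 0.1, 1.3]
opening: 0.0004
```

```bash
python3 smp.py 5
```

```text
11.1 [-0.49  0.01  0.35] Fz [1.29, 0.03, 0.05, -0.1, 0.47] tip [ 0.5648 -0.1009  0.0715] [np.float64(0.0715), np.float64(0.0716), np.float64(0.0715), np.float64(0.0715), np.float64(0.0715)]
```

Call:
{"method": "apply_moves", "body": {"deltas": [[0,[0,0,0.5],0],[0,[0,0,0],0],[0,[0,0,0],0]]}}

```text
t: 11.52
tool_pos: [0.5649, -0.1009, 0.2572]
orientation: [3.135, 0.208, 0.0]
force: [-2.1, 0.4, 3.8]
opening: 0.0007
```

```bash
python3 smp.py 5
```

```text
11.725 [-1.61  0.25  3.3 ] Fz [3.78, 3.74, 4.26, 2.18, 2.53] tip [ 0.5648 -0.1009  0.0712] [np.float64(0.0712), np.float64(0.0712), np.float64(0.0712), np.float64(0.0711), np.float64(0.0711)]
```

Key 4 stops firmly at 71.2 mm with about 3.3 N, so it is the latched one. I'll lift off to end the tap, then press it all the way.

Call:
{"method": "apply_moves", "body": {"deltas": [[0,[0,0,-10],0],[0,[0,0,0],0],[0,[0,0,6],0],[0,[0,0,3],0],[0,[0,0,1],0]]}}

```text
t: 12.4
tool_pos: [0.5646, -0.1009, 0.2565]
orientation: [-3.134, -0.208, 0.002]
force: [-3.1, -0.4, 3.3]
opening: 0.0009
```

Call:
{"method": "apply_moves", "body": {"deltas": [[0,[0,0,1.5],0],[0,[0,0,1.5],0],[0,[0,0,1.5],0],[0,[0,0,0.7],0],[0,[0,0,0],0]]}}

```text
t: 13.02
tool_pos: [0.5646, -0.1009, 0.252]
orientation: [-3.134, -0.209, 0.001]
force: [-3.9, 1.1, 4.8]
opening: 0.0007
```

```bash
python3 smp.py 4
```

```text
13.175 [-3.87  1.2   4.85] Fz [4.79, 4.83, 5.1, 4.69] tip [ 0.5646 -0.1009  0.066 ] [np.float64(0.066), np.float64(0.066), np.float64(0.066), np.float64(0.066)]
```

Call:
{"method": "apply_moves", "body": {"deltas": [[0,[0,0,0.5],0],[0,[0,0,0.4],0],[0,[0,0,0],0],[0,[0,0,0],0]]}}

```text
t: 13.72
tool_pos: [0.5647, -0.1009, 0.2514]
orientation: [-3.134, -0.209, 0.001]
force: [-5.8, 2.3, 7.9]
opening: 0.0008
```

```bash
python3 smp.py 3
```

```text
13.825 [-5.35  1.31  7.78] Fz [7.88, 7.76, 7.68] tip [ 0.5646 -0.1009  0.0654] [np.float64(0.0654), np.float64(0.0654), np.float64(0.0654)]
```

Bottomed out at 65.4 mm, where the force rises to 7.8 N. I'll release straight up and return to the first viewing pose to compare.

Call:
{"method": "apply_moves", "body": {"deltas": [[0,[0,0,-8],0],[0,[0,0,-20],0],[0,[0,0,-40],0],[0,[0,0,-47],0],[0,[-4,-45,0],0]]}}

```text
t: 14.5
tool_pos: [0.5567, -0.0586, 0.3727]
orientation: [3.132, 0.203, 0.016]
force: [0.7, 0.7, -0.4]
opening: 0.0006
```

Call:
{"method": "apply_moves", "body": {"deltas": [[0,[0,-50,0],0],[0,[0,-45,0],0],[0,[0,0,0],0],[0,[0,0,0],0],[0,[0,0,0],0]]}}

```text
t: 15.12
tool_pos: [0.5426, 0.0362, 0.3663]
orientation: [3.134, 0.206, 0.001]
force: [-0.1, -0.2, -0.7]
opening: 0.0007
```

```bash
python3 - <<'E'
from h import *
s=robot.read_state();im=viewer.read_camera('wrist');cv2.imwrite('pics/w2.png',im);print(s['t'],s['tool_pos'],s['force'])
for f in('w1','w2'):
    im=cv2.imread(f'pics/{f}.png')
    B=sorted(blobs(im,80,(275,160,525,222),300),key=lambda b:b[0][0])
    print(f,[(b[0].round(1),b[1]) for b in B],np.diff([b[0][0] for b in B]).round(2))
a,b=[cv2.imread(f'pics/{f}.png')[150:230,270:530] for f in('w1','w2')]
cv2.imwrite('pics/cmp.png',cv2.resize(np.vstack([a,b]),None,fx=3,fy=3))
E
```

```text
15.125 [0.54255772 0.03624601 0.36632462] [-0.09687593 -0.2028123  -0.69354337]
w1 [(array([315.1, 191.4]), array([ 299,  169,   33,   46, 1471], dtype=int32)), (array([372.8, 190.9]), array([ 356,  169,   35,   45, 1486], dtype=int32)), (array([430.3, 190.4]), array([ 412,  168,   38,   46, 1596], dtype=int32)), (array([486.7, 189.3]), array([ 467,  168,   40,   44, 1542], dtype=int32))] [57.68 57.5  56.36]
w2 [(array([315.7, 191.9]), array([ 300,  170,   32,   45, 1412], dtype=int32)), (array([373.4, 191.3]), array([ 357,  169,   35,   46, 1505], dtype=int32)), (array([430.7, 190.8]), array([ 412,  169,   39,   45, 1573], dtype=int32)), (array([488.2, 190.4]), array([ 468,  168,   42,   46, 1701], dtype=int32))] [57.73 57.35 57.44]
```

View pics/cmp.png

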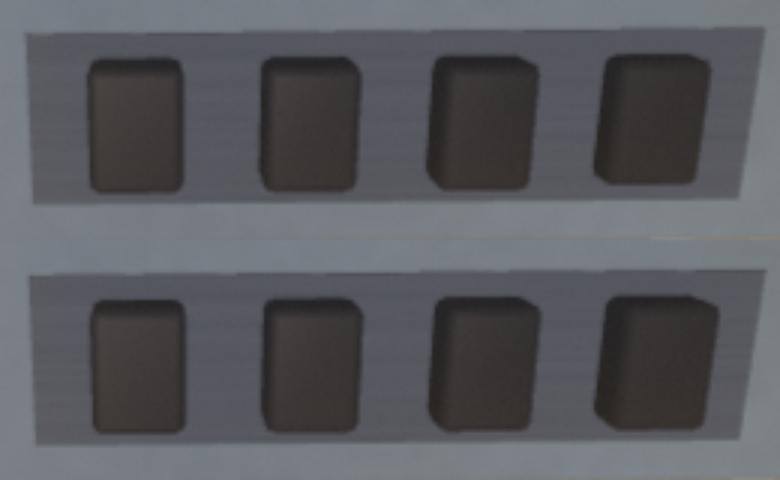

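The comparison (before on top, after below) shows key 4 taller after the press. Its spacing from key 3 went from 56.4 to 57.4 px, now even with the others, so it popped up. The arm is clear of everything, so I'm handing in.

```bash
python3 -c "
from plant import order
print(order.close_job())"
```

```text
the job is handed in; nothing more can be done
None
```

Key 4, at the robot's right end, was the latched one. I released it and handed the job in at about 15 s of the 51 s allowed.

- **Taps:** I tapped the keys with closed fingertips from left to right. Keys 1–3 met the fingers at about 75 mm with roughly 2 N. Key 4 gave nothing at 75.3 mm and held firm at 71.2 mm with about 3.3 N.
- **Tap force:** Single readings scatter by about 0.5 N, so the 2 N average on keys 1–3 is right where a key starts to give. Any movement there was a few tenths of a millimetre at most. The key 4 tap slightly exceeded its 3 N give point, but the key did not sink.
- **Press:** I lifted off, then pushed key 4 to its stop at 65.4 mm, where the force rose to 7.8 N, and let go straight up.
- **Last checks:** In before and after wrist pictures from nearly the same pose, key 4's spacing from key 3 went from 56.4 to 57.4 px. That is level with the other keys (57.4–57.7 px). I did not tap it again to confirm.
- **Surroundings:** The arm was clear of everything at hand-in. It passed above the other things and no contact showed in the force readings, but I did not take a final picture of the hammer, reel, stand or strip.

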